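Unlock the clamp bar of a tree-trunk gluing jig

ROBOT

A 6-joint arm with a two-finger parallel gripper is mounted at the origin on the work surface. World frame = base frame: x ahead of the robot, y to its left, z up, the work surface at z = 0. Lengths are in mm, angles in rad, forces in N, time in s.
With the tool pointing down it reaches from about 350 to 975 mm from the base axis. Payload 7.1 kg.
Tool frame: the origin (TCP) lies on the centre line of the jaws, within the pads' length; the fingertips stand 17 mm ahead of it and the grasp point (between the pads) lies 2 mm behind it; z points along the fingers, y is the direction in which the jaws open and shut (so a half turn about z gives the same grasp; the last joint's range is limited). The gripper opens to 88 mm and grips with 3 to 60 N. Pads are 20 mm wide; open, the fingers measure 115 mm over their backs; the gripper's body (75 mm by 178 mm) begins 61 mm behind the grasp point.
Start: joints at [1.159, 0.423, 1.63, -0, 1.089, -0.019], TCP at [239.203, 577.397, 239.675] pointing down, gripper open.
Joint ranges: [-3, 3], [-0.9, 2.11], [0.09, 2.58], [-1.31, 4.45], [0.11, 2.69], [-2.54, 2.54]. Speed limits (rad/s): [2.39, 2.39, 3.01, 3.14, 3.14, 3.14].

INTERFACE

Orientations are given as a unit quaternion [x, y, z, w].
In Python, from rig import robot gives the robot as it stands. The module is installed in compiled form; this text tells all that it offers.
- The arm moves only by the tool carry_out, never from a script. Its argument "plan" is a list of rows, each an object with "slide": the shift along the tool's x, y, z in m, a list of three; "spin": the turn about the tool's z in rad; "hand": the finger opening in m, from 0 to 0.0878. A call has 1 to 5 rows; each row is the pose to reach, as a shift and turn from the pose measured when the call began, along the tool's axes at that moment; what a row does not reach only later rows make up. A row lasts 1/12 s, in which the tool goes at most 41.7 mm and 7.16 degrees, less where a joint would pass 70% of its speed; a pose out of reach is approached as far as the arm can. A call with a gripper value outside its range is refused whole. The fingers move at their own pace and stop on an object; "grip_force" is the grip in N (left out, the last holds). Time passes only in rows, so rows that repeat a pose let the fingers close. It gives the time, the measured TCP pose, the force and the opening at its end, in the units of the state.
- robot.observe(): the state, without advancing time (a new reading comes with each control period).
- robot.snapshot(name): name is "scene" or "top" or "wrist"; returns (picture, depth): 420x560x3 uint8, blue, green, red; 420x560 float32, mm along the optical axis (not along the pixel's ray), 0 where there is no reading.
- robot.camera_model(name): a dict with "vfov" (degrees; the focal length in pixels is half the picture's height over the tangent of half this angle, whatever the lens; pixels are square), "cx", "cy" (the principal point, pixels), "R" (3x3) and "t" (3): a world point X has camera coordinates R X + t. Camera axes: x right, y down, z forward; pixel columns grow to the right and rows downward; lengths in mm; the calibration is good to about 2 mm. The wrist camera is an equidistant fisheye: a pixel r from the principal point sees the ray r / f radians off the axis. A picture is of the moment at which its call begins: read the wrist's pose just before it. camera_model takes no time and is no camera call; for the wrist camera it gives the pose at the moment of the call.
- robot.hand_in(): hands the job in, once; it reports no verdict.
The state is a dict: "t": time; "qpos": joint angles; "qd": joint speeds; "joint_torque": joint torques, N m; "tool_pos": TCP position; "orientation": TCP orientation; "wrist_force": force on the tool from outside, world axes, zero at the start; "moment": the same for the moment, N m; "finger_gap": finger opening in mm.
Only numpy, scipy, OpenCV 4.12 (cv2) and the standard library are available. Lean on these libraries where they do the work, as an engineer would, in place of code of your own. Each camera call takes 0.05 s, during which the arm holds its last target. There are 200 camera calls.

TASK

The glue on the model tree trunk has set. On the clamp that holds this trunk, turn the wing nut anticlockwise (seen from above) between its stop pins until its wings lie in line with the long slot in the clamp bar, so that the bar could be lifted off over them, and let go of it. Leave the wing nut of the empty clamp as it is.

Things in the scene. Friction and masses are not known exactly. Their poses are not given: they have to be found in the camera images.
- wingnut (a joint): Angle (rad, anticlockwise from above positive) of the dark steel wing nut on the clamp that holds the trunk; 0: wings in line with the slot of the clamp bar. Starts at -1.2 to -0.75 (wings across the bar); turns from -1.35 to 0.5, where the wings meet stop pins. Stays where it is left, takes about 0.08 N m to turn, does not rise or sink.
- wing_grip (a point): Grip point on that wing nut's upright axis, 62 mm above the table; x along the wings, z up; turns with the nut. The wings are one upright plate 80 mm long, 8 mm thick, to be pinched across its thickness; lower edge 33 mm above the table, top 64 mm (70 mm beyond 20 mm from the axis). The hub below is 22 mm across, its top at 34 mm.
- jig: The clamp with the trunk; origin on the nut's axis at the table. Plywood base 265 x 110 mm, aluminium bar 170 x 40 mm along x (top at 31 mm) with a slot 92 x 24 mm. Four steel stop pins, 8 mm thick, tops at 40 mm, stand 38 mm from the axis. At x = -125 mm (nearer the robot) is the trunk: pale grey-white tube 22 mm across, top at 135 mm, on a card foot 90 mm across.
- spare_tip (a point): End of one wing, 40 mm from the axis and 62 mm above the table, of the like wing nut on the empty clamp, which is the same but for the missing trunk and must not be turned.

How it is judged:
By the outcome, as a careful person would: the job done as asked, in the order asked, and still so for the second after the job is handed in, with the robot touching nothing.
It also fails if it takes over 32 s, if anything falls off the work surface, if the arm or the gripper's body presses on something with over 40 N, if the wrist force passes 120 N, or if a joint passes its speed limit or range.

## Working session

There is one attempt and no reset: what is moved stays moved. The work goes in short steps, Python scripts to look and compute and a tool call to move; the robot and the scene stay as the last step left them, time stands still between calls to the robot, and variables do not carry over. Pictures are saved under pics/ and viewed, about 8 in all and at most 12, crops included, and the job is handed in when it is done.

Besides the shell and the picture viewer there is one more tool, called after "Emit:" as a command line: name --argument value ..., lists and objects as JSON in quotes. carry_out: Moves the arm, as the interface text tells. Its arguments: {"type":"object","properties":{"plan":{"type":"array","items":{"type":"object","properties":{"slide":{"type":"array","items":{"type":"number"}},"spin":{"type":"number"},"hand":{"type":"number"}}}},"grip_force":{"type":"number"}},"required":["plan"]}

```bash
mkdir -p pics; python3 - <<'E'
from rig import robot
import cv2,numpy as np
for n in ("scene","top"):
    p,d=robot.snapshot(n); m=robot.camera_model(n)
    cv2.imwrite(f"pics/{n}0.png",p); np.savez(f"{n}0.npz",p=p,d=d,**{k:np.array(v) for k,v in m.items()})
    print(n,m)
s=robot.observe();print(s)
E
```

```text
scene {'vfov': 49.75105393730584, 'cx': 277.98047788085216, 'cy': 212.75944444140634, 'R': array([[ 0.30871175,  0.9510046 , -0.0169501 ],
       [ 0.70964281, -0.2421544 , -0.66164063],
       [-0.63332783,  0.19222772, -0.74962949]]), 't': array([-177.83881054, -399.39906453, 1186.07001441])}
top {'vfov': 50.690799335286876, 'cx': 281.05349516744127, 'cy': 211.25791342216442, 'R': array([[ 0.02257826, -0.99970437, -0.0090217 ],
       [-0.99531923, -0.02162921, -0.0941903 ],
       [ 0.09396732,  0.01110612, -0.99551333]]), 't': array([-10.4614357 , 620.6697773 , 800.84171455])}
{'t': 0.1, 'qpos': array([ 1.15900918e+00,  4.23742250e-01,  1.63055421e+00, -1.06616698e-05,
        1.08865600e+00, -1.89773062e-02]), 'qd': array([-4.12608590e-05, -1.01469524e-03, -3.11282981e-03, -2.54631307e-03,
       -1.27298657e-03, -9.68676303e-04]), 'joint_torque': array([ 1.15536503e-03, -5.45619249e+01, -2.74323481e+01,  6.45902054e-02,
        1.87641842e-02, -1.40732413e-05]), 'tool_pos': array([239.0214423 , 576.9880565 , 239.01660679]), 'orientation': array([ 1.95142165e-01,  9.80774731e-01, -6.65201083e-04, -1.40696700e-04]), 'wrist_force': array([-0.27401545,  0.10016961,  0.51677112]), 'moment': array([-0.01397636, -0.02589409, -0.00107257]), 'finger_gap': 87.60035514722918}
```

View pics/top0.png

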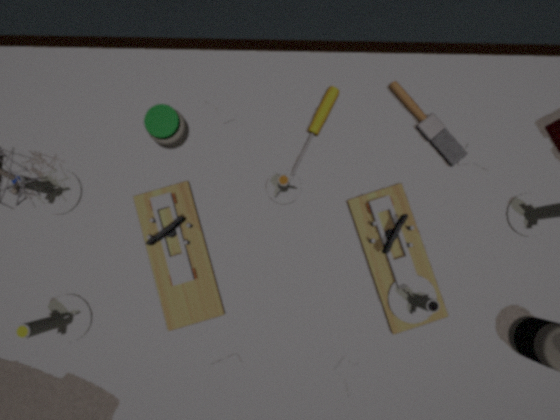

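View pics/scene0.png

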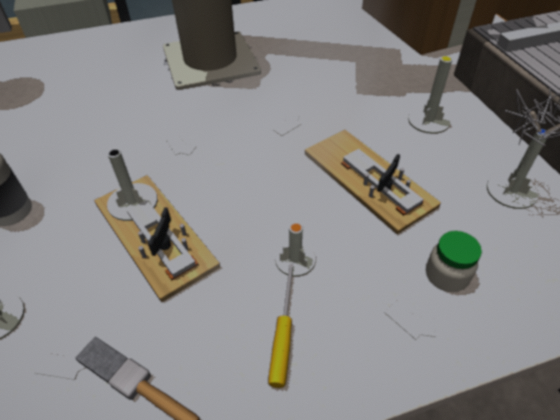

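Top view: the trunk clamp is on the right, with the wing nut at about (395,233), bar (370,200)-(415,285) and trunk near (420,300). The left clamp, nut at (166,230), is the empty one. Next I measure the nut with the depth image.

```bash
cat > h.py <<'E'
import numpy as np,cv2
def cloud(n):
    z=np.load(n+"0.npz"); d=z['d'];f=210/np.tan(np.radians(float(z['vfov'])/2))
    v,u=np.mgrid[:420,:560]
    c=np.dstack([(u-z['cx'])/f*d,(v-z['cy'])/f*d,d])
    return (c-z['t'])@z['R'],z['p'],d
E
python3 - <<'E'
from h import *
def line(P):
    r=cv2.minAreaRect(P.astype(np.float32)); c=P.mean(0); w,V=np.linalg.eigh(np.cov((P-c).T)); a=V[:,1]
    return c.round(1),r[0],np.round(r[1],1),round(float(np.degrees(np.arctan2(a[1],a[0]))%180),1)
ref=None
for n,(u0,u1,v0,v1) in (("top",(340,450,175,335)),("scene",(90,220,140,295))):
    X,p,d=cloud(n); m=np.zeros(d.shape,bool); m[v0:v1,u0:u1]=1; m&=d>0
    z=X[...,2]; g=p.max(2); sat=np.ptp(p,2)
    hub=X[233,395] if n=="top" else ref
    near=np.hypot(X[...,0]-hub[0],X[...,1]-hub[1])
    wing=m&(z>50)&(z<78)&(near<55)
    print(n,"hub",hub,"wing",wing.sum(),line(X[wing][:,:2]),np.percentile(z[wing],[5,50,95]))
    pts=X[wing][:,:2]; 
    ref=hub if ref is None else ref
    bar=m&(z>23)&(z<38)&(g>120)&(near<125)
    print(" bar",bar.sum(),line(X[bar][:,:2]))
    base=m&(z>4)&(z<45)
    print(" base",base.sum(),line(X[base][:,:2]), cv2.minAreaRect(X[base][:,:2].astype(np.float32)))
    tr=m&(z>95)&(z<150); print(" trunk",tr.sum(),X[tr].mean(0) if tr.any() else '')
    tb=d>0; print(" table z",np.median(z[tb]))
X,p,d=cloud("top")
c=cv2.resize(p[170:340,330:460],None,fx=4.4,fy=3.5*4.4/3.5*0.8,interpolation=cv2.INTER_CUBIC)
c=cv2.resize(p[175:335,340:450],None,fx=3.7,fy=3.7,interpolation=cv2.INTER_CUBIC)
cv2.imwrite("pics/crop.png",cv2.convertScaleAbs(c,alpha=1.6))
E
```

```text
top hub [ 582.98557863 -200.87561755   64.07228786] wing 265 (array([ 582. , -201.4]), (582.062255859375, -202.5908203125), array([ 8.6, 78.9]), 152.0) [52.71891419 63.88804191 70.04711432]
 bar 0 (array([nan, nan]), (0.0, 0.0), array([0., 0.]), nan)
 base 7659 (array([ 540. , -213.7]), (543.2674560546875, -213.98724365234375), array([289.7, 190.9]), 18.3) ((543.2674560546875, -213.98724365234375), (289.7378234863281, 190.89752197265625), 4.928473472595215)
 trunk 245 [ 465.69799534 -240.47407087  126.6906145 ]
 table z -0.22266815624184272
scene hub [ 582.98557863 -200.87561755   64.07228786] wing 374 (array([ 588.5, -205. ]), (584.8714599609375, -205.02545166015625), array([ 9.2, 79.4]), 151.7) [51.37914919 63.43736047 70.70997465]
 bar 1075 (array([ 568. , -210.9]), (563.0191650390625, -218.97406005859375), array([191.2,  68.6]), 20.7)
 base 7139 (array([ 564.1, -215. ]), (494.7837829589844, -215.53765869140625), array([212.7, 391.8]), 19.4) ((494.7837829589844, -215.53765869140625), (212.6616668701172, 391.7704772949219), 87.82720184326172)
 trunk 346 [ 471.94685287 -245.03765376  120.62791207]
 table z 1.057227614184406<stdin>:3: RuntimeWarning: Mean of empty slice.
  ret = um.true_divide(
  avg = a.mean(axis, **keepdims_kw)
<stdin>:3: RuntimeWarning: Degrees of freedom <= 0 for slice
  c *= np.true_divide(1, fact)
  c *= np.true_divide(1, fact)
```

View pics/crop.png

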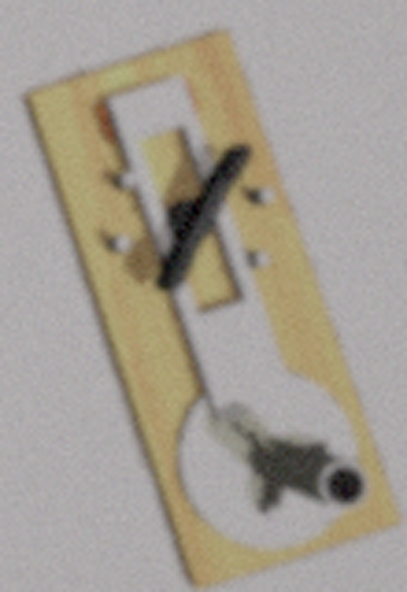

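The crop shows the wing running from upper right to lower left, across the bar, with four pins around it. Next I fit the jig's angle from the base outline and check heights along the way.

```bash
python3 - <<'E'
from h import *
for n,(u0,u1,v0,v1) in (("top",(340,455,175,335)),("scene",(85,222,170,295))):
    z=np.load(n+"0.npz"); X,p,d=cloud(n); f=210/np.tan(np.radians(float(z['vfov'])/2))
    hsv=cv2.cvtColor(cv2.GaussianBlur(p,(3,3),0),cv2.COLOR_BGR2HSV)
    m=((hsv[...,1]>75)&(hsv[...,0]>8)&(hsv[...,0]<35)&(hsv[...,2]>70)).astype(np.uint8)
    k=np.zeros_like(m);k[v0:v1,u0:u1]=m[v0:v1,u0:u1];k=cv2.morphologyEx(k,cv2.MORPH_OPEN,np.ones((3,3)))
    h=np.median(X[...,2][k>0]); C=-z['R'].T@z['t']
    v,u=np.nonzero(k); r=np.c_[(u-z['cx'])/f,(v-z['cy'])/f,np.ones(len(u))]@z['R']
    P=(C+r*((h-C[2])/r[:,2])[:,None])[:,:2].astype(np.float32)
    print(n,"h",h,len(u),cv2.minAreaRect(P))
X,p,d=cloud("top"); o=np.array([239,577]);e=np.array([583,-203]);t=(e-o)/np.linalg.norm(e-o)
q=X[...,:2]-o; s=q@t; l=np.abs(q@[-t[1],t[0]]); k=(d>0)&(l<130)&(s>150)&(s<900)
print("max z on path",X[...,2][k].max())
# pins/bar side check: second clamp tip for reference
E
```

```text
top h 14.605473496579544 3731 ((540.11083984375, -215.2274169921875), (260.56597900390625, 107.22506713867188), 19.08939552307129)
scene h 15.523801191140864 3931 ((546.7178344726562, -218.03152465820312), (267.9092102050781, 107.96673583984375), 19.06410026550293)
max z on path 153.99075872025017
```

Emit:
carry_out --plan '[{"slide":[-0.617,-0.59,0],"spin":0,"hand":0.06},{"slide":[-0.617,-0.59,0],"spin":0,"hand":0.06},{"slide":[-0.617,-0.59,0],"spin":0,"hand":0.06},{"slide":[-0.617,-0.59,0],"spin":0,"hand":0.06},{"slide":[-0.617,-0.59,0],"spin":0,"hand":0.06}]' --grip_force 25

```text
t: 0.52
tool_pos: [323.2, 384.8, 239.3]
orientation: [0.195, 0.981, -0.001, -0.0]
wrist_force: [0.2, 0.1, 0.6]
finger_gap: 61.1
```

Emit:
carry_out --plan '[{"slide":[-0.465,-0.444,0],"spin":0,"hand":0.06},{"slide":[-0.465,-0.444,0],"spin":0,"hand":0.06},{"slide":[-0.465,-0.444,0],"spin":0,"hand":0.06},{"slide":[-0.465,-0.444,0],"spin":0,"hand":0.06},{"slide":[-0.465,-0.444,0],"spin":0,"hand":0.06}]'

```text
t: 0.93
tool_pos: [407.3, 194.1, 239.8]
orientation: [0.195, 0.981, -0.001, -0.0]
wrist_force: [1.1, 1.0, -0.5]
finger_gap: 60.0
```

Emit:
carry_out --plan '[{"slide":[-0.31,-0.296,0],"spin":0,"hand":0.06},{"slide":[-0.31,-0.296,0],"spin":0,"hand":0.06},{"slide":[-0.31,-0.296,0],"spin":0,"hand":0.06},{"slide":[-0.31,-0.296,0],"spin":0,"hand":0.06},{"slide":[-0.31,-0.296,0],"spin":0,"hand":0.06}]'

```text
t: 1.35
tool_pos: [491.5, 3.3, 240.0]
orientation: [0.195, 0.981, -0.001, -0.0]
wrist_force: [0.4, 0.8, 0.3]
finger_gap: 60.2
```

Emit:
carry_out --plan '[{"slide":[-0.164,-0.156,0.02],"spin":0.096,"hand":0.06},{"slide":[-0.164,-0.156,0.02],"spin":0.096,"hand":0.06},{"slide":[-0.164,-0.156,0.02],"spin":0.096,"hand":0.06},{"slide":[-0.164,-0.156,0.02],"spin":0.096,"hand":0.06},{"slide":[-0.164,-0.156,0.02],"spin":0.096,"hand":0.06}]'

```text
t: 1.77
tool_pos: [575.1, -186.6, 221.6]
orientation: [0.242, 0.97, -0.001, -0.001]
wrist_force: [1.2, 0.2, 0.0]
finger_gap: 59.8
```

Emit:
carry_out --plan '[{"slide":[0,0,0.02],"spin":0,"hand":0.06},{"slide":[0,0,0.04],"spin":0,"hand":0.06}]'

```text
t: 1.93
tool_pos: [576.2, -189.5, 181.3]
orientation: [0.243, 0.97, -0.001, 0.001]
wrist_force: [0.0, 0.3, -1.0]
finger_gap: 59.9
```

```bash
python3 - <<'E'
from rig import robot
from h import *
s=robot.observe(); print(s['t'],s['tool_pos'],s['orientation'],s['qpos'])
m=robot.camera_model("wrist"); p,d=robot.snapshot("wrist"); np.savez("wrist0.npz",p=p,d=d,**{k:np.array(v) for k,v in m.items()}); cv2.imwrite("pics/w0.png",p)
f=210/np.tan(np.radians(m['vfov']/2)); v,u=np.mgrid[:420,:560]; a=u-m['cx'];b=v-m['cy'];r=np.hypot(a,b);t=np.tan(np.minimum(r/f,1.4))/np.maximum(r,1e-6)
X=(np.dstack([a*t*d,b*t*d,d])-m['t'])@m['R']
k=(d>0)&(X[...,2]>50)&(X[...,2]<78)&(np.hypot(X[...,0]-583,X[...,1]+203)<50)
P=X[k][:,:2].astype(np.float32); c=P.mean(0);w,V=np.linalg.eigh(np.cov((P-c).T));
print(k.sum(),c,cv2.minAreaRect(P),np.degrees(np.arctan2(V[1,1],V[0,1]))%180)
E
```

```text
1.9333 [ 576.24918247 -189.5364489   181.25839348] [ 2.43361105e-01  9.69934989e-01 -1.08864797e-03  5.51711072e-04] [-0.336388    0.46642418  1.71477761 -0.00252676  0.95909655 -1.414075  ]
885 [ 581.7096  -202.16809] ((583.5950317382812, -203.4149627685547), (7.8132100105285645, 79.45909881591797), 62.035892486572266) 152.40305874658225
```

View pics/w0.png

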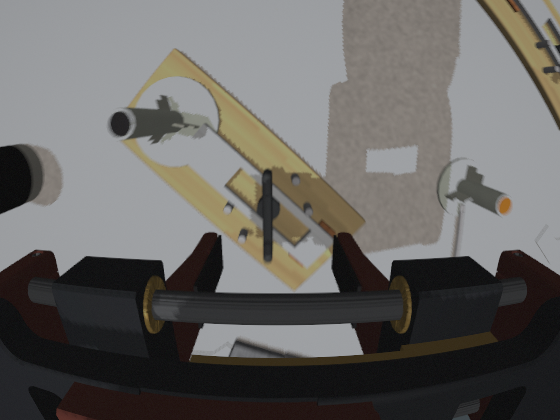

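The wrist view shows the wing at (268,170)-(268,260), parallel to the pads. It lies at 152.0° and its centre is (583.6, -203.4), which agrees with the other cameras. The trunk is well clear of the gripper.

Emit:
carry_out --plan '[{"slide":[-0.013,-0.009,0.02],"spin":0,"hand":0.05},{"slide":[-0.013,-0.009,0.05],"spin":0,"hand":0.05},{"slide":[-0.013,-0.009,0.07],"spin":0,"hand":0.05},{"slide":[-0.013,-0.009,0.085],"spin":0,"hand":0.05},{"slide":[-0.013,-0.009,0.085],"spin":0,"hand":0.05}]'

```text
t: 2.4
tool_pos: [577.3, -200.4, 88.5]
orientation: [0.243, 0.97, -0.0, -0.007]
wrist_force: [-0.9, -0.3, -0.2]
finger_gap: 50.0
```

Emit:
carry_out --plan '[{"slide":[0,0,0],"spin":0,"hand":0.05},{"slide":[0,0,0],"spin":0,"hand":0.05}]'

```text
t: 2.57
tool_pos: [577.4, -200.1, 89.0]
orientation: [0.243, 0.97, -0.0, -0.007]
wrist_force: [0.2, 0.3, -0.8]
finger_gap: 49.6
```

```bash
python3 - <<'E'
from rig import robot
s=robot.observe(); print(s)
E
```

```text
{'t': 2.5667, 'qpos': array([-0.35212636,  0.60651046,  1.73505075, -0.0027573 ,  0.81328115,
       -1.43107772]), 'qd': array([-0.00268759, -0.01662494, -0.00799691, -0.00080417, -0.00347009,
       -0.00052204]), 'joint_torque': array([-4.59771941e-02, -5.71395707e+01, -2.03221464e+01, -1.04210150e-02,
        8.60846252e-02,  5.42823618e-04]), 'tool_pos': array([ 577.37061607, -200.0957728 ,   89.02997261]), 'orientation': array([ 2.42520370e-01,  9.70123184e-01, -2.87489224e-04, -6.69298615e-03]), 'wrist_force': array([ 0.22692103,  0.32415784, -0.84980382]), 'moment': array([-0.02966904,  0.04144706,  0.05373205]), 'finger_gap': 49.56144837398219}
```

Emit:
carry_out --plan '[{"slide":[-0.0075,0,0.005],"spin":0,"hand":0.05},{"slide":[-0.0075,0,0.015],"spin":0,"hand":0.05},{"slide":[-0.0075,0,0.022],"spin":0,"hand":0.05},{"slide":[-0.0075,0,0.022],"spin":0,"hand":0.05}]'

```text
t: 2.9
tool_pos: [582.8, -203.3, 65.5]
orientation: [0.243, 0.97, -0.0, -0.008]
wrist_force: [-0.4, -0.6, 0.7]
finger_gap: 49.9
```

Emit:
carry_out --plan '[{"slide":[-0.001,0,0.003],"spin":0,"hand":0.03},{"slide":[-0.001,0,0.003],"spin":0,"hand":0.016},{"slide":[-0.001,0,0.003],"spin":0,"hand":0.004},{"slide":[-0.001,0,0.003],"spin":0,"hand":0.004},{"slide":[-0.001,0,0.003],"spin":0,"hand":0.004}]' --grip_force 25

```text
t: 3.32
tool_pos: [583.9, -203.8, 62.7]
orientation: [0.243, 0.97, -0.0, -0.008]
wrist_force: [-0.4, -0.1, -0.2]
finger_gap: 20.2
```

Emit:
carry_out --plan '[{"slide":[0,0,0],"spin":0,"hand":0.004},{"slide":[0,0,0],"spin":0,"hand":0.004}]'

```text
t: 3.48
tool_pos: [584.0, -203.8, 63.0]
orientation: [0.242, 0.97, -0.0, -0.007]
wrist_force: [-0.6, 0.7, 1.1]
finger_gap: 7.7
```

Gripped (7.7 mm gap, little side force). Now I turn it about 47° anticlockwise.

Emit:
carry_out --plan '[{"slide":[0,0,0],"spin":-0.08,"hand":0.004},{"slide":[0,0,0],"spin":-0.16,"hand":0.004},{"slide":[0,0,0],"spin":-0.24,"hand":0.004},{"slide":[0,0,0],"spin":-0.32,"hand":0.004},{"slide":[0,0,0],"spin":-0.4,"hand":0.004}]'

```text
t: 3.9
tool_pos: [583.9, -203.9, 63.0]
orientation: [0.043, 0.999, 0.001, -0.007]
wrist_force: [0.2, 0.3, -0.5]
finger_gap: 7.8
```

Emit:
carry_out --plan '[{"slide":[0,0,0],"spin":-0.1,"hand":0.004},{"slide":[0,0,0],"spin":-0.2,"hand":0.004},{"slide":[0,0,0],"spin":-0.3,"hand":0.004},{"slide":[0,0,0],"spin":-0.38,"hand":0.004},{"slide":[0,0,0],"spin":-0.42,"hand":0.004}]'

```text
t: 4.32
tool_pos: [584.0, -204.0, 63.0]
orientation: [-0.168, 0.986, 0.003, -0.007]
wrist_force: [-0.5, 1.0, -1.6]
finger_gap: 7.8
```

Emit:
carry_out --plan '[{"slide":[0,0,0],"spin":0,"hand":0.004},{"slide":[0,0,0],"spin":0,"hand":0.004}]'

```text
t: 4.48
tool_pos: [584.0, -204.0, 62.9]
orientation: [-0.168, 0.986, 0.002, -0.007]
wrist_force: [-0.6, -0.1, -1.6]
finger_gap: 8.1
```

```bash
python3 - <<'E'
from rig import robot
import numpy as np
s=robot.observe(); o=s['orientation']; print(s['tool_pos'],np.degrees(2*np.arctan2(o[1],o[0])),s['moment'],s['wrist_force'],s['qpos'])
E
```

```text
[ 583.95649474 -203.99929217   62.93239677] 199.31822455551475 [-0.24507572 -0.0765973   0.09761666] [-0.55762143 -0.09378772 -1.61308558] [-0.35418328  0.65457613  1.72235378 -0.00343783  0.77879234 -2.25968225]
```

Emit:
carry_out --plan '[{"slide":[0,0,0],"spin":0,"hand":0.02},{"slide":[0,0,0],"spin":0,"hand":0.04},{"slide":[0,0,0],"spin":0,"hand":0.04},{"slide":[0,0,0],"spin":0,"hand":0.04},{"slide":[0,0,0],"spin":0,"hand":0.04}]'

```text
t: 4.9
tool_pos: [584.0, -204.0, 63.0]
orientation: [-0.168, 0.986, 0.002, -0.007]
wrist_force: [0.2, 0.5, -0.4]
finger_gap: 37.3
```

Emit:
carry_out --plan '[{"slide":[0,0,-0.02],"spin":0,"hand":0.04},{"slide":[0,0,-0.05],"spin":0,"hand":0.04},{"slide":[0,0,-0.08],"spin":0,"hand":0.04},{"slide":[0,0,-0.11],"spin":0,"hand":0.04},{"slide":[0,0,-0.13],"spin":0,"hand":0.04}]'

```text
t: 5.32
tool_pos: [586.6, -204.7, 195.9]
orientation: [-0.168, 0.986, 0.002, -0.005]
wrist_force: [0.2, 0.1, 0.0]
finger_gap: 39.6
```

Emit:
carry_out --plan '[{"slide":[0.02,0,-0.02],"spin":0,"hand":0.06},{"slide":[0.04,0,-0.04],"spin":0,"hand":0.06},{"slide":[0.04,0,-0.04],"spin":0,"hand":0.06},{"slide":[0.04,0,-0.04],"spin":0,"hand":0.06}]'

```text
t: 5.65
tool_pos: [549.6, -218.4, 237.6]
orientation: [-0.167, 0.986, 0.001, -0.004]
wrist_force: [-0.0, 0.3, 0.3]
finger_gap: 59.5
```

```bash
python3 - <<'E'
from rig import robot
from h import *
s=robot.observe(); print(s['t'],s['tool_pos'],s['orientation'])
m=robot.camera_model("wrist"); p,d=robot.snapshot("wrist"); cv2.imwrite("pics/w1.png",p)
f=210/np.tan(np.radians(m['vfov']/2)); v,u=np.mgrid[:420,:560]; a=u-m['cx'];b=v-m['cy'];r=np.hypot(a,b);t=np.tan(np.minimum(r/f,1.4))/np.maximum(r,1e-6)
ray=np.dstack([a*t,b*t,np.ones_like(t)])
X=(ray*d[...,None]-m['t'])@m['R']; near=np.hypot(X[...,0]-583,X[...,1]+203)
def ang(P):
    c=P.mean(0);w,V=np.linalg.eigh(np.cov((P-c).T)); return np.degrees(np.arctan2(V[1,1],V[0,1]))%180
P=X[(d>0)&(X[...,2]>52)&(X[...,2]<78)&(near<50)][:,:2].astype(np.float32)
print("wing",len(P),cv2.minAreaRect(P),ang(P))
hsv=cv2.cvtColor(p,cv2.COLOR_BGR2HSV)
k=((hsv[...,1]>75)&(hsv[...,0]>8)&(hsv[...,0]<35)&(hsv[...,2]>70)&(d>0)&(X[...,2]>5)&(X[...,2]<24)&(near<210)).astype(np.uint8)
n,L,S,_=cv2.connectedComponentsWithStats(cv2.morphologyEx(k,cv2.MORPH_OPEN,np.ones((3,3)))); P=X[np.isin(L,[i for i in range(1,n) if S[i,4]>200])][:,:2].astype(np.float32)
print("base",cv2.minAreaRect(P))
E
```

```text
5.65 [ 549.55395705 -218.40740378  237.59455011] [-0.16694177  0.9859571   0.00107818 -0.00422857]
wing 602 ((583.9631958007812, -203.64512634277344), (79.64352416992188, 7.434744358062744), 19.171592712402344) 19.451636809262197
base ((541.3897705078125, -218.28598022460938), (262.8310852050781, 108.94767761230469), 19.360363006591797)
```

View pics/w1.png

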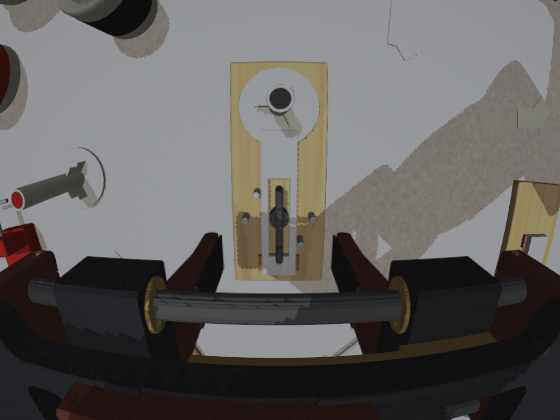

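The wrist view shows the wings lying within the slot, from (279,190) to (279,262). They read 19.2–19.5° against 19.1–19.4° for the base. The trunk is upright and the gripper is clear.

```bash
python3 -c "
from rig import robot
print(robot.hand_in())"
```

```text
the job is handed in; nothing more can be done
None
```

The wing nut on the clamp holding the trunk is turned and released, and the job is handed in. I gripped its wings and turned them about 47° anticlockwise, from about -0.82 rad to about 0. I then let go and backed the arm off to about 240 mm above the table.

- **Alignment:** the last wrist-camera check put the wings at 19.2–19.5°. The clamp base, which I used for the slot's direction, read 19.1–19.4°, so they agree to within about 0.4°. The picture shows the wings inside the slot.
- **Trunk and spare clamp:** the trunk is still upright. I did not touch the empty clamp, but I did not measure its wing nut again afterwards.
- **Forces and time:** every wrist-force reading was under 3 N, and the whole job took about 5.7 s.
- **What disagreed:** during the descent the arm settled about 7 mm off its target and tilted about 0.8°. I corrected the position before gripping. The small tilt stayed and did no harm.

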